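Stack the stores on the trivet and the tile

TASK

Tidy the loose stores on the worktop into two stacks. On the round cork trivet stand the taller jar with the black lid, then the food tin on its lid, then the matchbox lying flat on the tin; on the square white tile stand the shorter jar with the yellow lid, and the salt shaker on top of it. Everything stands upright, centred on what is below it, and the mug and the kitchen timer stay where they are.

Things in the scene. Friction and masses are not known exactly. Their poses are not given: they have to be found in the camera images.
- cork_mat: Round cork trivet with a thin dark ring near its edge, diameter 110 mm, 8 mm thick, fixed to the worktop. Origin at the centre of its underside, on the worktop.
- tile_mat: Square white glazed tile, 104 x 104 mm, 8 mm thick with its cork backing, fixed to the worktop. Origin at the centre of its underside; x and y along its sides.
- tall_jar_center (a point): Closed round glass jar with a flat black lid, 94 mm high, body about 62 mm and lid 63 mm in diameter, the lid being the top 11 mm; 0.23 to 0.46 kg. It stands on the worktop. Point given: its centre, half-way up, on its axis; z up when it stands.
- tin_center (a point): Closed upright food tin with a pale paper label and flat metal ends, diameter 57 mm, 72 mm high; 0.13 to 0.25 kg. It stands on the worktop. Point given: its centre, half-way up, on its axis; z up when it stands.
- matches_center (a point): Small closed matchbox lying flat on the worktop, 53 x 35 x 14 mm (along its own x, y, z); 0.02 kg. Point given: its centre, 7 mm above its underside.
- short_jar_center (a point): Closed round glass jar with a flat yellow lid, 80 mm high, body 59 mm in diameter half-way up and narrower at the foot, lid 59 mm, the lid being the top 11 mm; 0.14 to 0.25 kg. It stands on the worktop in front (not on the ledge at the back). Point given: its centre, half-way up, on its axis; z up when it stands.
- shaker_center (a point): Closed glass salt shaker with a grey metal cap, 90 mm high: body widest (44 mm) 30 mm up, narrowing to 33 mm under a cap of 34 mm, the top 20 mm; 0.08 to 0.14 kg. It stands on the worktop in front (not on the ledge at the back). Point given: its centre, half-way up, on its axis; z up when it stands.
- mug_center (a point): Bystander, to be left alone: loose light-blue mug, 91 mm high, 82 mm across, 117 mm with its handle. Point given: centre of its bounding box, half-way up.
- timer_center (a point): Bystander, to be left alone: loose round kitchen timer with a red base and white top, diameter 72 mm, 62 mm high. Point given: its centre, half-way up.
Mind the look-alikes: they are no part of the job. What is shaped like the part that bears tin_center but purple is not meant.

How it is judged:
By the outcome, as a careful person would: the job done as asked, in the order asked, and still so for the second after the job is handed in, with the robot touching nothing.
It also fails if it takes over 112 s, if anything falls off the work surface, if the arm or the gripper's body presses on something with over 40 N, if the wrist force passes 120 N, or if a joint passes its speed limit or range.

ROBOT

A 7-joint arm with a two-finger parallel gripper is mounted at the origin on a cart in front of the work surface, level with it; the furniture and walls round the work are solid. World frame = base frame: x ahead of the robot, y to its left, z up, the work surface at z = 0. Lengths are in m, angles in rad, forces in N, time in s.
With the tool pointing down it reaches from about 0.425 to 0.875 m from the base axis. Payload 4.7 kg.
Tool frame: the origin (TCP) lies where the fingers leave the gripper's body, on its centre line; the fingertips stand 70 mm ahead of it and the grasp point (between the pads) lies 51 mm ahead of it; z points along the fingers, y is the line along which they close (so a half turn about z gives the same grasp; the last joint's range is limited). The gripper opens to 87 mm and grips with 3 to 60 N. Pads are 19 mm wide; open, the fingers measure 117 mm over their backs; the gripper's body (75 mm by 190 mm) begins 51 mm behind the grasp point.
Start: joints at [-1.154, 0.321, -0.07, 1.45, 0.023, 1.371, -0.057], TCP at [0.255, 0.598, 0.292] pointing down, gripper open.
Joint ranges: [-2.86, 2.86], [-0.3, 2.09], [-1.38, 1.24], [0.06, 2.45], [-1.56, 4.7], [0.09, 2.05], [-2.69, 2.69]. Speed limits (rad/s): [2.57, 2.57, 3.14, 3.14, 3.14, 3.14, 3.14].

INTERFACE

Orientations are given as a rotation vector (axis times angle).
In Python, from bench import ctrl gives the robot as it stands.
- The arm moves only by the tool drive_tool, never from a script. Its argument "motion" is a list of rows, each a list of 3 entries, a list of its own where there are three numbers: the shift along the tool's x, y, z in cm, then the turn, a rotation vector about the tool's x, y, z in degrees, then the opening, from -1 (shut) to 1 (fully open). In form: [[[x, y, z], [ax, ay, az], claw], ...]. A call has 1 to 12 rows; each row shifts and turns the commanded pose from where the row before left it, along the tool's axes as they then stand; what a row does not reach is not made up. A row lasts 1/8 s, in which the tool goes at most 62.5 mm and 10.7 degrees, less where a joint would pass 70% of its speed; a pose out of reach is approached as far as the arm can. A call with a gripper value outside its range is refused whole. The fingers move at their own pace and stop on an object; "force" is the grip in N (left out, the last holds). Time passes only in rows, so rows that do not move let the fingers close. It gives the time, the measured TCP pose, the force, the opening and the grip force at its end, in the units of the state.
- ctrl.get_state(): the state, without advancing time (a new reading comes with each control period).
- ctrl.get_image(name): name is "side" or "top" or "wrist"; returns the picture (420x560x3 uint8, red, green, blue); there is no depth.
- ctrl.calibration(name): a dict with "K" (3x3 intrinsics, pixels), "origin" and "attitude" of the camera in the world; the wrist camera has in their place "tool_from_camera" (4x4, takes a point from camera to tool coordinates, whose origin is the TCP and whose axes are the flange's). Camera axes: x right, y up, looking along -z (the intrinsics and any distortion apply to the point x, -y, -z); pixel columns grow to the right and rows downward; lengths in m; the calibration is good to about 2 mm. A picture is of the moment at which its call begins: read the wrist's pose just before it. calibration takes no time and is no camera call.
- ctrl.close_job(): hands the job in; it is judged then, once.
The state is a dict: "time": time; "joint_positions": joint angles; "qd": joint speeds; "joint_torque": joint torques, N m; "position": TCP position; "tool_rot": TCP orientation; "ft_force": force on the tool from outside, world axes, zero at the start; "torque": the same for the moment, N m; "grip_width": opening from 0.0 (shut) to 1.0 (fully open); "grip_force": force on a finger pad.
Only numpy, scipy, OpenCV 4.12 (cv2) and the standard library are available. Lean on these libraries where they do the work, as an engineer would, in place of code of your own. Each camera call takes 0.05 s, during which the arm holds its last target. There are 200 camera calls.

## Working session

There is one attempt and no reset: what is moved stays moved. The work goes in short steps, Python scripts to look and compute and a tool call to move; the robot and the scene stay as the last step left them, time stands still between calls to the robot, and variables do not carry over. Pictures are saved under pics/ and viewed, at most 14 in all, crops included, and the job is handed in when it is done.

Besides the shell and the picture viewer there is one more tool, called as name(argument=value, ...) on one line, values as JSON. drive_tool: Moves the arm, as the interface text tells. Its arguments: {"type":"object","properties":{"motion":{"type":"array","items":{"type":"array"}},"force":{"type":"number"}},"required":["motion"]}

```bash
mkdir -p pics; ls; python3 - <<'E'
from bench import ctrl
import cv2
s=ctrl.get_state();print(s)
for n in("top","side","wrist"):
    c=ctrl.calibration(n);print(n,c)
    cv2.imwrite(f"pics/{n}0.png",ctrl.get_image(n)[:,:,::-1])
E
```

```text
pics
{'time': 0.0, 'joint_positions': array([-1.15390898,  0.32179641, -0.07005012,  1.45168787,  0.0225958 ,
        1.37079677, -0.05691438]), 'qd': array([-0.00089086, -0.00050737,  0.00060083, -0.00115481,  0.00087831,
        0.0002505 , -0.00138445]), 'joint_torque': array([-1.39634226e-04, -4.91296327e+01, -4.04075654e-01, -3.12525487e+01,
       -6.38505793e-02,  4.38332255e-02,  1.84499399e-04]), 'position': array([0.25468019, 0.59756396, 0.29117193]), 'tool_rot': array([-6.28399649e-01, -3.07782026e+00,  2.95617383e-03]), 'ft_force': array([ 0.07343598,  0.40091739, -0.73949957]), 'torque': array([ 0.01033727,  0.0185243 , -0.00090947]), 'grip_force': 0.0, 'grip_width': 1.001736017836451}
top {'K': array([[483.71728211,   0.        , 282.37977432],
       [  0.        , 483.71728211, 203.10570271],
       [  0.        ,   0.        ,   1.        ]]), 'origin': array([ 0.26727097, -0.22333351,  1.15296456]), 'attitude': array([ 0.17847612, -0.16081814, -1.50834877])}
side {'K': array([[455.29566667,   0.        , 269.96758033],
       [  0.        , 455.29566667, 223.80766911],
       [  0.        ,   0.        ,   1.        ]]), 'origin': array([ 0.00600265, -0.95539307,  0.86596656]), 'attitude': array([ 0.83747033, -0.24282332, -0.57148016])}
wrist {'K': array([[328.40104635,   0.        , 275.42393467],
       [  0.        , 328.40104635, 214.75973116],
       [  0.        ,   0.        ,   1.        ]]), 'tool_from_camera': array([[ 5.41766398e-04,  9.57545041e-01,  2.88283196e-01,
         7.93473778e-02],
       [ 9.99999853e-01, -5.23459685e-04, -1.40591242e-04,
        -7.35717223e-05],
       [ 1.62821844e-05,  2.88283229e-01, -9.57545184e-01,
        -9.36895993e-02],
       [ 0.00000000e+00,  0.00000000e+00,  0.00000000e+00,
         1.00000000e+00]])}
```

View pics/top0.png

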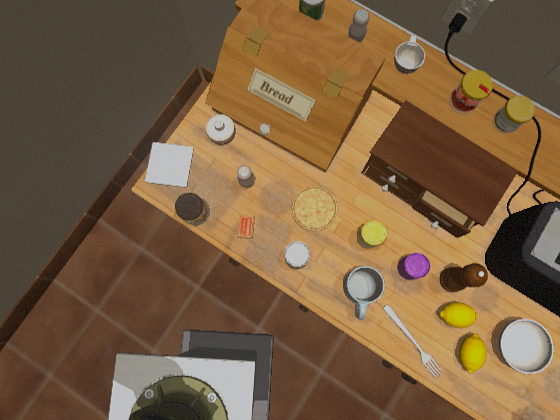

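View pics/side0.png

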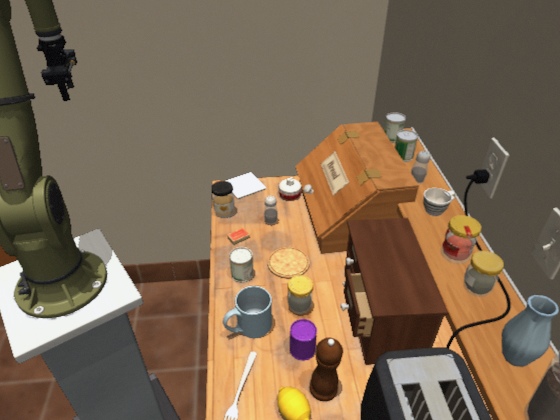

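The top view shows the tall jar lid (190,207), tile (170,165), shaker (245,173), matchbox (246,227), cork mat (315,209), tin (297,254) and short jar (373,233). The timer is at (220,129) and the mug at (365,287). The side view agrees with this layout.

```bash
cat > h.py <<'E'
import numpy as np, cv2
from bench import ctrl
from scipy.spatial.transform import Rotation as R
def cam(n,s=None):
    c=ctrl.calibration(n)
    if n!="wrist": return c["K"],R.from_rotvec(c["attitude"]).as_matrix(),np.array(c["origin"])
    T=c["tool_from_camera"];Rt=R.from_rotvec(s["tool_rot"]).as_matrix()
    return c["K"],Rt@T[:3,:3],s["position"]+Rt@T[:3,3]
def ray(n,uv,z,s=None):
    K,Rm,o=cam(n,s);d=np.linalg.inv(K)@[uv[0],uv[1],1.];d=Rm@(d*[1,-1,-1])
    return o+d*(z-o[2])/d[2]
def proj(n,p,s=None):
    K,Rm,o=cam(n,s);q=Rm.T@(np.asarray(p)-o)*[1,-1,-1];q=K@q;return q[:2]/q[2]
def blob(m,seed):
    """contour of mask component nearest seed"""
    cs,_=cv2.findContours(m.astype(np.uint8),cv2.RETR_EXTERNAL,cv2.CHAIN_APPROX_NONE)
    cs=[c for c in cs if cv2.contourArea(c)>25]
    return max(cs,key=lambda c:cv2.pointPolygonTest(c,seed,True))
def disc(n,c,z,s=None):
    """contour on plane z -> centre, diameter"""
    P=np.array([ray(n,p,z,s)[:2] for p in cv2.convexHull(c)[:,0]+0.0],np.float32)
    (x,y),r=cv2.minEnclosingCircle(P);e=cv2.minAreaRect(P)
    return np.round([x,y,2*r],4),np.round(np.hstack([e[0],e[1],e[2]]),4)
E
python3 - <<'E'
from h import *
im=cv2.imread("pics/top0.png")
for k,p in dict(tall=(190,207),tile=(170,165),shk=(245,173),mat=(246,227),cork=(315,209),tin=(297,254),sj=(373,233),tim=(220,129)).items():
    print(k,im[p[1],p[0]],cv2.cvtColor(im,cv2.COLOR_BGR2HSV)[p[1],p[0]])
for k,z in dict(tall=.094,tile=.008,shk=.09,mat=.014,cork=.008,tin=.072,sj=.08).items():
    p=dict(tall=(190,207),tile=(170,165),shk=(245,173),mat=(246,227),cork=(315,209),tin=(297,254),sj=(373,233))[k]
    print(k,ray("top",p,z).round(3))
c=im[110:300,140:400];cv2.imwrite("pics/c0.png",cv2.resize(c,None,fx=3,fy=3,interpolation=cv2.INTER_NEAREST))
s=cv2.imread("pics/side0.png")[160:350,200:330];cv2.imwrite("pics/c1.png",cv2.resize(s,None,fx=3,fy=3,interpolation=cv2.INTER_NEAREST))
E
```

```text
tall [47 57 70] [13 84 70]
tile [196 194 193] [110   4 196]
shk [196 195 195] [120   1 196]
mat [ 57  94 196] [  8 181 196]
cork [107 171 195] [ 22 115 195]
tin [194 192 193] [135   3 194]
sj [ 88 192 192] [ 30 138 192]
tim [ 85 102 110] [ 20  58 110]
tall [0.481 0.002 0.094]
tile [0.601 0.08  0.008]
shk [ 0.568 -0.115  0.09 ]
mat [ 0.456 -0.12   0.014]
cork [ 0.51  -0.283  0.008]
tin [ 0.391 -0.243  0.072]
sj [ 0.447 -0.411  0.08 ]
```

View pics/c0.png

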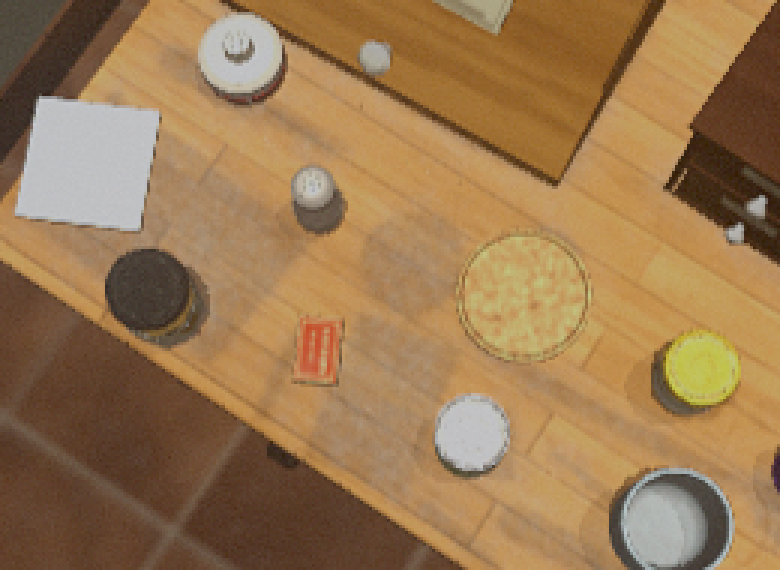

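The crop shows clean, separable tops. I'll segment them by colour.

```bash
python3 - <<'E'
from h import *
def masks(im):
    H,S,V=cv2.split(cv2.cvtColor(cv2.GaussianBlur(im,(3,3),0),cv2.COLOR_BGR2HSV));H=H.astype(int)
    w=(S<30)&(V>150)
    return dict(tile=w,shk=(S<40)&(V>130),tin=w,tim=w,tall=(V<88),mat=(S>165)&((H<12)|(H>170)),sj=(H>24)&(H<36)&(S>110)), (H,S,V)
Z=dict(tall=.094,tile=.008,shk=.085,mat=.014,tin=.072,sj=.08,tim=.04)
im=cv2.imread("pics/top0.png");m,(H,S,V)=masks(im)
seed=dict(tall=(188,206),tile=(170,165),shk=(244,173),mat=(246,227),tin=(297,254),sj=(373,233),tim=(220,129))
res={}
for k in Z:
    c=blob(m[k],seed[k]);d=disc("top",c,Z[k]);res[k]=d[0];mm=cv2.moments(c)
    print("top",k,d[0],d[1],"cen",ray("top",(mm['m10']/mm['m00'],mm['m01']/mm['m00']),Z[k])[:2].round(4))
# cork: dark ring/mask by difference from hue
c=cv2.Canny(cv2.GaussianBlur(im,(3,3),0),30,80)
cir=cv2.HoughCircles(cv2.cvtColor(im,cv2.COLOR_BGR2GRAY)[160:260,270:360],cv2.HOUGH_GRADIENT,1,100,param1=80,param2=12,minRadius=17,maxRadius=27)
print(cir); 
if cir is not None:
    x,y,r=cir[0,0];x+=270;y+=160;print("cork",ray("top",(x,y),.008).round(4),ray("top",(x+r,y),.008)-ray("top",(x-r,y),.008))
ims=cv2.imread("pics/side0.png");ms,_=masks(ims)
for k in Z:
    p=[*res[k][:2],Z[k]];u=proj("side",p);print("side seed",k,u.round(1),end=' ')
    try:
        c=blob(ms[k],(float(u[0]),float(u[1])));print(*disc("side",c,Z[k]))
    except Exception as e:print(e)
E
```

```text
top tall [0.483  0.0038 0.0629] [4.82500e-01 4.60000e-03 6.23000e-02 5.81000e-02 4.90283e+01] cen [0.482  0.0042]
top tile [0.6027 0.0827 0.1398] [6.04000e-01 8.26000e-02 1.02500e-01 1.03500e-01 8.58595e+01] cen [0.6027 0.0826]
top shk [ 0.5722 -0.1106  0.0251] [ 0.5723 -0.11    0.0215  0.0231  3.1542] cen [ 0.5723 -0.1107]
top mat [ 0.4585 -0.1193  0.0427] [ 0.4581 -0.1196  0.039   0.024   4.0419] cen [ 0.4611 -0.1156]
top tin [ 0.3919 -0.2425  0.0542] [ 0.392  -0.2428  0.0521  0.0508 47.866 ] cen [ 0.3921 -0.2429]
top sj [ 0.4482 -0.4119  0.0563] [ 0.4477 -0.4114  0.0531  0.0536 47.1837] cen [ 0.448  -0.4119]
top tim [ 0.6961 -0.0389  0.0616] [ 6.96000e-01 -3.92000e-02  5.78000e-02  5.97000e-02  5.05187e+01] cen [ 0.6955 -0.039 ]
[[[44.5 47.5 19.6]]]
cork [ 0.5135 -0.2813  0.008 ] [ 0.00524933 -0.09463428  0.        ]
side seed tall [222.4 186.8] [ 0.4781 -0.002   0.0694] [ 4.76700e-01 -1.00000e-03  6.26000e-02  5.86000e-02  5.42039e+01]
side seed tile [244.7 183.8] [0.6008 0.0824 0.1416] [6.00300e-01 8.26000e-02 1.08300e-01 1.03600e-01 8.53867e+01]
side seed shk [270.6 197.9] [ 0.5659 -0.1176  0.0369] [ 5.65600e-01 -1.17300e-01  3.65000e-02  2.24000e-02  5.51218e+01]
side seed mat [239.3 234.1] [ 0.459  -0.1139  0.0386] [ 4.61500e-01 -1.09700e-01  2.25000e-02  3.69000e-02  6.15408e+01]
side seed tin [241.  254.3] [ 0.389  -0.245   0.0522] [ 3.89000e-01 -2.45000e-01  4.56000e-02  4.80000e-02  5.45386e+01]
side seed sj [300.7 284.2] [ 0.4478 -0.409   0.0457] [ 4.46000e-01 -4.09100e-01  4.25000e-02  3.70000e-02  5.45997e+01]
side seed tim [290.7 183.7] [ 0.6896 -0.0417  0.0741] [ 6.89100e-01 -4.45000e-02  6.51000e-02  6.16000e-02  8.69872e+01]
```

View pics/c1.png

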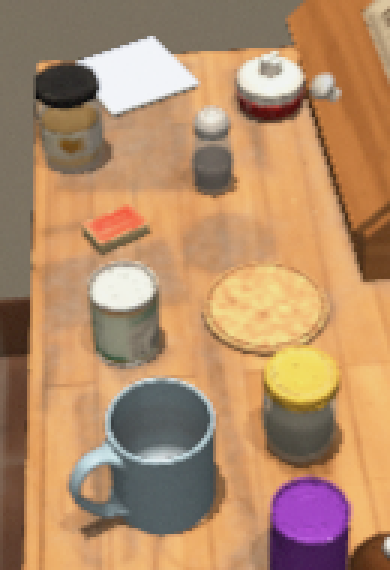

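The side crop shows everything upright, with the mug about 40 mm from the tin and the bread box near the cork mat. Next I'll check the obstacle geometry and write a move planner.

```bash
cat >> h.py <<'E'
def go(p,deg,s=None,lead=0.0):
    """print tool-frame turn (deg about z) then shift (cm) to bring TCP to p with tool y at world angle deg"""
    s=s or ctrl.get_state();M=R.from_rotvec(s["tool_rot"]).as_matrix()
    a=np.radians(deg);c,n=np.cos(a),np.sin(a);T=np.array([[-n,c,0],[c,n,0],[0,0,-1]]).T
    rel=R.from_matrix(M.T@T).as_rotvec(degrees=True);d=T.T@(np.asarray(p)-s["position"])*100
    print("now",s["position"].round(4),"yaw",round(np.degrees(np.arctan2(M[1,1],M[0,1])),2),"turn",rel.round(2),"then shift cm",d.round(2),"t",round(s["time"],2),"grip",round(s["grip_width"],3),round(s["grip_force"],1),"F",s["ft_force"].round(1))
E
python3 - <<'E'
from h import *
for a,b in (((210,100),(326,167)),((140,190),(300,298)),((363,165),(470,235))):
    A,B=ray("top",a,.0),ray("top",b,.0);print(A.round(3),B.round(3),np.degrees(np.arctan2(*(B-A)[1::-1])).round(1))
print("mug rim",ray("top",(365,284),.091).round(3), "handle",ray("top",(361,316),.05).round(3),"knob",ray("top",(265,130),.1).round(3))
go([.483,.004,.22],0); go([.483,.004,.22],90)
E
```

```text
[ 0.782 -0.002  0.   ] [ 0.619 -0.306  0.   ] -118.2
[0.535 0.149 0.   ] [ 0.297 -0.257  0.   ] -120.4
[ 0.63  -0.397  0.   ] [ 0.468 -0.657  0.   ] -121.8
mug rim [ 0.332 -0.393  0.091] handle [ 0.264 -0.392  0.05 ] knob [ 0.67  -0.155  0.1  ]
now [0.2547 0.5977 0.2914] yaw 66.93 turn [-7.000e-02  5.000e-02  6.693e+01] then shift cm [-59.37  22.83   7.14] t 0.15 grip 0.998 0.0 F [ 0.2 -0.4 -0.5]
now [0.2547 0.5977 0.2914] yaw 66.93 turn [-8.000e-02 -1.000e-02 -2.307e+01] then shift cm [-22.83 -59.37   7.14] t 0.15 grip 0.998 0.0 F [ 0.2 -0.4 -0.5]
```

drive_tool(motion=[[[0,0,0],[0,0,6.9],1],[[-4.5,-3.64,0],[0,0,0],1],[[-4.5,-3.64,0],[0,0,0],1],[[-4.5,-3.64,0],[0,0,0],1],[[-4.5,-3.64,0],[0,0,0],1],[[-4.5,-3.64,0],[0,0,0],1],[[-4.5,-3.64,0],[0,0,0],1],[[-4.5,-3.64,0],[0,0,0],1],[[-4.5,-3.64,0],[0,0,0],1],[[-4.5,-3.64,0],[0,0,0],1],[[-4.5,-3.64,0],[0,0,0],1],[[0,0,0],[0,0,0],1]])

```text
time: 1.65
position: [0.4637, 0.0528, 0.2924]
tool_rot: [0.826, 3.03, -0.001]
ft_force: [-0.3, -0.2, -0.1]
grip_width: 1.001
grip_force: 0.0
```

```bash
python3 - <<'E'
from h import *
s=ctrl.get_state();im=ctrl.get_image("wrist")[:,:,::-1].copy();cv2.imwrite("pics/w1.png",im)
for k,p in dict(tall=(.482,.003,.094),tile=(.603,.083,.008),shk=(.567,-.115,.09)).items(): print(k,proj("wrist",p,s).round(1))
go([.483,.004,.2],60,s)
E
```

```text
tall [240.4 247. ]
tile [352.  267.7]
shk [190.6 359.4]
now [0.4637 0.0528 0.2924] yaw 59.5 turn [-0.02  0.06 -0.5 ] then shift cm [-4.11 -3.26  9.24] t 1.65 grip 1.001 0.0 F [-0.3 -0.2 -0.1]
```

View pics/w1.png

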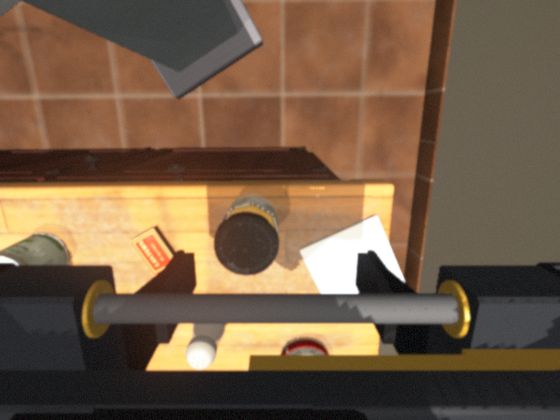

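The wrist view shows the lid at about (247,244), r≈31, the tile at (350,265) and the matchbox at (152,250). The fingers cover rows below about 260. I'll fit the circle.

```bash
cat >> h.py <<'E'
def lid(n,im,p,diam,s=None,win=1.6):
    """radial-gradient circle fit of a disc top predicted at p; returns centre & diameter on its plane"""
    g=cv2.GaussianBlur(cv2.cvtColor(im,cv2.COLOR_BGR2GRAY),(3,3),0)
    u=proj(n,p,s);r=np.linalg.norm(proj(n,np.add(p,[diam/2,0,0]),s)-u);w=int(r*win)+4
    x0,y0=max(0,int(u[0])-w),max(0,int(u[1])-w)
    c=cv2.HoughCircles(cv2.resize(g[y0:y0+2*w,x0:x0+2*w],None,fx=4,fy=4,interpolation=cv2.INTER_CUBIC),cv2.HOUGH_GRADIENT_ALT,1,20,param1=100,param2=.5,minRadius=int(r*3.2),maxRadius=int(r*5))
    out=[]
    if c is not None:
        for x,y,q in c[0][:3]:
            x,y,q=(x+.5)/4-.5+x0,(y+.5)/4-.5+y0,q/4
            a=ray(n,(x-q,y),p[2],s);b=ray(n,(x+q,y),p[2],s)
            out.append((ray(n,(x,y),p[2],s)[:2].round(4),"d",np.linalg.norm(a-b).round(4),"px",(round(x,1),round(y,1),round(q,1))))
    return out
E
python3 - <<'E'
from h import *
s=ctrl.get_state();im=cv2.imread("pics/w1.png")
print(lid("wrist",im,(.482,.003,.094),.063,s))
# dark mask enclosed
g=cv2.cvtColor(im,cv2.COLOR_BGR2HSV)[:,:,2]
m=(g<75);m[256:,:195]=0;m[285:]=0
c=blob(m,(247,245));print(disc("wrist",c,.094,s),cv2.minEnclosingCircle(c),cv2.boundingRect(c))
t=cv2.imread("pics/top0.png");sd=cv2.imread("pics/side0.png")
for k,p,d in (("tall",(.482,.003,.094),.063),("tin",(.3915,-.243,.072),.057),("sj",(.448,-.411,.08),.059),("cork",(.5135,-.2813,.008),.11)):
    print(k,"top",lid("top",t,p,d),"side",lid("side",sd,p,d))
E
```

```text
[]
(array([0.4813, 0.0141, 0.061 ]), array([4.83900e-01, 1.99000e-02, 4.46000e-02, 6.08000e-02, 6.63902e+01])) ((246.90452575683594, 242.4070281982422), 30.322961807250977) (227, 213, 51, 60)
tall top [(array([0.4827, 0.0015]), 'd', np.float64(0.0664), 'px', (np.float32(190.1), np.float32(206.1), np.float32(14.8)))] side [(array([ 0.4767, -0.0069]), 'd', np.float64(0.0574), 'px', (np.float32(222.4), np.float32(189.4), np.float32(10.0)))]
tin top [(array([ 0.3888, -0.2422]), 'd', np.float64(0.0513), 'px', (np.float32(296.4), np.float32(255.1), np.float32(11.5))), (array([ 0.3888, -0.2422]), 'd', np.float64(0.0607), 'px', (np.float32(296.4), np.float32(255.1), np.float32(13.6)))] side [(array([ 0.3899, -0.2347]), 'd', np.float64(0.0503), 'px', (np.float32(238.6), np.float32(252.9), np.float32(10.1)))]
sj top [(array([ 0.4496, -0.4122]), 'd', np.float64(0.0546), 'px', (np.float32(373.6), np.float32(231.9), np.float32(12.2)))] side [(array([ 0.4534, -0.4049]), 'd', np.float64(0.0553), 'px', (np.float32(300.6), np.float32(281.4), np.float32(12.0)))]
cork top [(array([ 0.5141, -0.2749]), 'd', np.float64(0.1044), 'px', (np.float32(311.9), np.float32(207.1), np.float32(21.6)))] side [(array([ 0.5114, -0.2793]), 'd', np.float64(0.0891), 'px', (np.float32(288.4), np.float32(261.1), np.float32(16.9)))]
```

drive_tool(motion=[[[-4,-1.6,4.6],[0,0,-0.5],1],[[-4,-1.6,4.6],[0,0,0],1],[[0,0,0],[0,0,0],1],[[0,0,0],[0,0,0],1]])

```text
time: 2.2
position: [0.5158, -0.0073, 0.201]
tool_rot: [-0.796, -3.038, -0.001]
ft_force: [0.6, -0.6, 1.2]
grip_width: 1.002
grip_force: 0.0
```

```bash
python3 - <<'E'
from h import *
s=ctrl.get_state();im=ctrl.get_image("wrist")[:,:,::-1].copy();cv2.imwrite("pics/w2.png",im)
p=(.483,.006,.094);print(proj("wrist",p,s),lid("wrist",im,p,.063,s))
go([.483,.006,.11],60,s)
E
```

```text
[268.23422427 190.10417703] []
now [ 0.5158 -0.0073  0.201 ] yaw 60.63 turn [ 0.02 -0.05  0.63] then shift cm [ 3.5  -0.49  9.1 ] t 2.2 grip 1.002 0.0 F [ 0.6 -0.6  1.2]
```

View pics/w2.png

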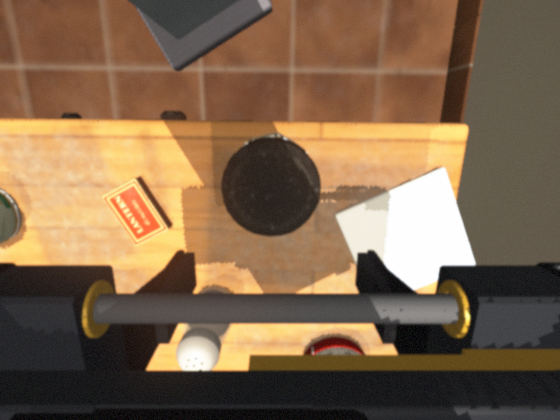

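The lid is at about (270,187), r≈49, fully visible. I'll measure it by mask, and the matchbox (orange, 138,210) and tile as well.

```bash
python3 - <<'E'
from h import *
s=ctrl.get_state();im=cv2.imread("pics/w2.png")
g=cv2.cvtColor(cv2.GaussianBlur(im,(3,3),0),cv2.COLOR_BGR2HSV)
m=(g[:,:,2]<62)[:250];m[:125]=0
m=cv2.morphologyEx(m.astype(np.uint8),cv2.MORPH_OPEN,np.ones((9,9)))
c=blob(m,(270,187));print(disc("wrist",c,.094,s),cv2.minEnclosingCircle(c),cv2.fitEllipse(c))
m=cv2.morphologyEx(((g[:,:,1]>150)&(g[:,:,0]<9)&(g[:,:,2]>120)).astype(np.uint8),cv2.MORPH_CLOSE,np.ones((5,5)));m[:180]=0;m[262:]=0
c=blob(m,(138,210));print("mat",disc("wrist",c,.014,s),cv2.minAreaRect(c))
m=((g[:,:,1]<70)&(g[:,:,2]>140))[:262];c=blob(m,(410,225));print("tile",cv2.boundingRect(c))
for q in ((337,214),(445,168),(475,262)): print(ray("wrist",q,.008,s).round(4))
E
```

```text
(array([0.4833, 0.0079, 0.0618]), array([4.82800e-01, 7.40000e-03, 5.27000e-02, 5.98000e-02, 6.07075e+01])) ((269.9332275390625, 186.31015014648438), 48.587379455566406) ((267.71484375, 187.2212371826172), (79.47496032714844, 97.26834106445312), 160.4902801513672)
mat (array([ 0.4588, -0.1178,  0.0431]), array([ 4.58200e-01, -1.17700e-01,  2.23000e-02,  3.93000e-02,
        8.72861e+01])) ((135.44117736816406, 212.7647247314453), (46.09459686279297, 23.23904037475586), 57.52880859375)
tile (335, 167, 141, 95)
[0.5496 0.0392 0.008 ]
[0.5581 0.1405 0.008 ]
[0.6574 0.1332 0.008 ]
```

drive_tool(motion=[[[3.6,-0.3,0],[0,0,-0.6],1],[[0,0,0],[0,0,0],1],[[0,0,4.6],[0,0,0],1],[[0,0,4.6],[0,0,0],1],[[0,0,0],[0,0,0],1],[[0,0,0],[0,0,0],0],[[0,0,0],[0,0,0],0],[[0,0,0],[0,0,0],0],[[0,0,0],[0,0,0],0]], force=30)

```text
time: 3.38
position: [0.4842, 0.0065, 0.1103]
tool_rot: [0.782, 3.04, 0.003]
ft_force: [-0.7, 1.0, 4.8]
grip_width: 0.716
grip_force: 30.0
```

```bash
python3 - <<'E'
from h import *
go([.483,.0078,.109],60)
E
```

```text
now [0.4842 0.0065 0.1103] yaw 61.14 turn [0.14 0.11 1.14] then shift cm [0.17 0.05 0.13] t 3.38 grip 0.716 30.0 F [-0.7  1.   4.8]
```

drive_tool(motion=[[[0,0,-2],[0,0,1.1],0],[[0,0,-5],[0,0,0],0],[[0,0,-5],[0,0,0],0],[[-2,-1.4,-5],[0,0,0],0],[[-3.7,-3,-2],[0,0,0],0],[[-3.7,-3,0],[0,0,0],0],[[-3.5,-2.6,0],[0,0,0],0],[[-2,-1.4,0],[0,0,0],0],[[0,0,0],[0,0,0],0],[[0,0,0],[0,0,0],0]])

```text
time: 4.62
position: [0.5547, -0.1662, 0.2982]
tool_rot: [-0.811, -3.033, -0.001]
ft_force: [-1.5, 0.4, -3.9]
grip_width: 0.717
grip_force: 30.0
```

```bash
python3 - <<'E'
from h import *
s=ctrl.get_state();im=ctrl.get_image("wrist")[:,:,::-1].copy();cv2.imwrite("pics/w3.png",im)
p=(.5135,-.2813,.008);print(proj("wrist",p,s),lid("wrist",im,p,.110,s))
go([.556,-.167,.3],60,s)
E
```

```text
[175.85508614 203.7403367 ] [(array([ 0.5079, -0.2796]), 'd', np.float64(0.1021), 'px', (np.float32(174.4), np.float32(199.1), np.float32(42.4)))]
now [ 0.5547 -0.1662  0.2982] yaw 60.06 turn [ 0.   -0.12  0.06] then shift cm [-0.16 -0.01 -0.18] t 4.62 grip 0.717 30.0 F [-1.5  0.4 -3.9]
```

View pics/w3.png

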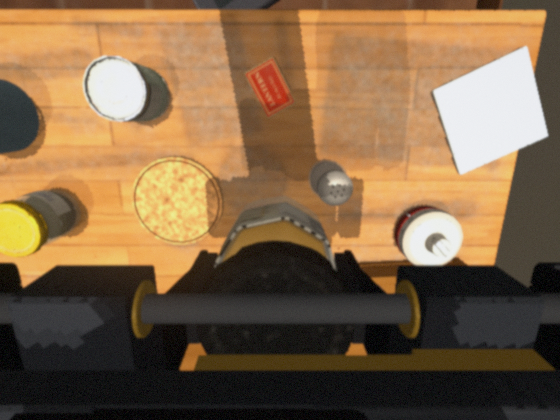

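This view shows nearly everything: cork (178,199), tin lid (117,89), matchbox (268,84), shaker cap (337,187), tile (490,110), yellow lid (19,228). I'll fit the cork rim from edge points mapped to its plane.

```bash
cat >> h.py <<'E'
from scipy.optimize import least_squares
def rim(n,im,p,diam,s=None,tol=.12,lo=40,hi=100):
    """robust circle fit to Canny points near the expected rim, in plane p[2], radius free"""
    e=cv2.Canny(cv2.GaussianBlur(im,(3,3),0),lo,hi);ys,xs=np.nonzero(e)
    u=proj(n,p,s);rp=np.linalg.norm(proj(n,np.add(p,[diam/2,0,0]),s)-u);k=np.hypot(xs-u[0],ys-u[1])<1.6*rp
    P=np.array([ray(n,q,p[2],s)[:2] for q in zip(xs[k],ys[k])]);c=np.array([p[0],p[1],diam/2])
    for t in (2*tol,tol,tol/2,tol/3):
        d=np.hypot(*(P-c[:2]).T);Q=P[abs(d-c[2])<t*diam/2]
        c=least_squares(lambda v:np.hypot(Q[:,0]-v[0],Q[:,1]-v[1])-v[2],c,loss="soft_l1",f_scale=.001).x
    return c[:2].round(4),"d",round(2*c[2],4),len(Q),"px",proj(n,[*c[:2],p[2]],s).round(1)
E
python3 - <<'E'
from h import *
s=ctrl.get_state();im=cv2.imread("pics/w3.png")
print("cork",rim("wrist",im,(.510,-.280,.008),.110,s))
print("tin",rim("wrist",im,(.3915,-.241,.072),.057,s))
print("sj",rim("wrist",im,(.448,-.411,.08),.059,s))
print("tile",np.mean([ray("wrist",q,.008,s) for q in ((432,92),(527,47),(549,130),(461,174))],0).round(4))
t=cv2.imread("pics/top0.png");print("top cork",rim("top",t,(.512,-.280,.008),.110),"tin",rim("top",t,(.39,-.241,.072),.057))
print("shk",[ray("wrist",(338,188),z,s).round(4) for z in (.08,.09)])
E
```

```text
cork (array([ 0.5101, -0.278 ]), 'd', np.float64(0.1021), 343, 'px', array([176.1, 199.9]))
tin (array([ 0.3926, -0.2413]), 'd', np.float64(0.0559), 222, 'px', array([115.2,  89.1]))Traceback (most recent call last):
  File "<stdin>", line 5, in <module>
  File "h.py", line 48, in rim
    P=np.array([ray(n,q,p[2],s)[:2] for q in zip(xs[k],ys[k])]);c=np.array([p[0],p[1],diam/2])
                ~~~^^^^^^^^^^^^
  File "h.py", line 10, in ray
    K,Rm,o=cam(n,s);d=np.linalg.inv(K)@[uv[0],uv[1],1.];d=Rm@(d*[1,-1,-1])
           ~~~^^^^^
  File "h.py", line 5, in cam
    c=ctrl.calibration(n)
ValueError: time passes only in moves, steps and waits
```

```bash
sed -i 's/^def cam/import functools\n@functools.lru_cache(None)\ndef cal(n): return ctrl.calibration(n)\ndef cam/; s/c=ctrl.calibration(n)$/c=cal(n)/' h.py
python3 - <<'E'
from h import *
s=ctrl.get_state();im=cv2.imread("pics/w3.png")
print("cork",rim("wrist",im,(.510,-.280,.008),.104,s),rim("wrist",im,(.510,-.280,.008),.110,s,.06))
print("sj",rim("wrist",im,(.448,-.411,.08),.059,s))
print("tile",np.mean([ray("wrist",q,.008,s) for q in ((432,92),(527,47),(549,130),(461,174))],0).round(4))
t=cv2.imread("pics/top0.png");print("top cork",rim("top",t,(.512,-.280,.008),.104),"tin",rim("top",t,(.39,-.241,.072),.057))
print("shk",[ray("wrist",(338,188),z,s).round(4) for z in (.08,.09)])
go([.5105,-.2785,.20],60,s)
E
```

```text
cork (array([ 0.5101, -0.2784]), 'd', np.float64(0.1016), 335, 'px', array([175.8, 200. ])) (array([ 0.5111, -0.2778]), 'd', np.float64(0.1053), 167, 'px', array([176.7, 200.5]))
sj (array([ 0.4492, -0.412 ]), 'd', np.float64(0.0568), 126, 'px', array([ 11. , 230.7]))
tile [0.603  0.0856 0.008 ]
top cork (array([ 0.513 , -0.2808]), 'd', np.float64(0.0959), 118, 'px', array([314.3, 207.7])) tin (array([ 0.3926, -0.2432]), 'd', np.float64(0.0557), 60, 'px', array([296.9, 253.4]))
shk [array([ 0.574 , -0.1068,  0.08  ]), array([ 0.5712, -0.1074,  0.09  ])]
now [ 0.5548 -0.1658  0.2984] yaw 60.11 turn [ 0.03 -0.09  0.11] then shift cm [ -1.79 -11.98   9.84] t 4.67 grip 0.714 30.0 F [-0.2 -0.5 -2.7]
```

drive_tool(motion=[[[-0.5,-3,0],[0,0,0],0],[[-0.5,-4,0],[0,0,0],0],[[-0.5,-3.5,0],[0,0,0],0],[[-0.4,-1.4,3],[0,0,0],0],[[0,0,5],[0,0,0],0],[[0,0,5],[0,0,0],0],[[0,0,3],[0,0,0],0],[[0,0,1],[0,0,0],0],[[0,0,0],[0,0,0],0],[[0,0,0],[0,0,0],0]])

```text
time: 5.92
position: [0.5133, -0.28, 0.1307]
tool_rot: [0.811, 3.032, 0.0]
ft_force: [0.7, 0.7, -3.4]
grip_width: 0.716
grip_force: 30.0
```

```bash
python3 - <<'E'
from h import *
go([.5125,-.279,.1185],60)
E
```

```text
now [ 0.5133 -0.28    0.1307] yaw 60.05 turn [0.05 0.16 0.05] then shift cm [0.12 0.04 1.22] t 5.92 grip 0.716 30.0 F [ 0.7  0.7 -3.4]
```

drive_tool(motion=[[[0.1,0,0.5],[0,0,0],0],[[0,0,0.4],[0,0,0],0],[[0,0,0.2],[0,0,0],0],[[0,0,0.1],[0,0,0],0],[[0,0,0.05],[0,0,0],0],[[0,0,0],[0,0,0],0]])

```text
time: 6.68
position: [0.5118, -0.2795, 0.1184]
tool_rot: [0.812, 3.034, 0.002]
ft_force: [-3.1, 1.8, 9.8]
grip_width: 0.717
grip_force: 30.0
```

```bash
python3 - <<'E'
from h import *
go([.5125,-.279,.1185],60)
E
```

```text
now [ 0.5118 -0.2795  0.1184] yaw 60.02 turn [0.07 0.04 0.02] then shift cm [-0.03  0.07 -0.01] t 6.67 grip 0.717 30.0 F [-3.1  1.8  9.8]
```

drive_tool(motion=[[[0,0,0],[0,0,0],0.6],[[0,0,0],[0,0,0],1],[[0,0,-1],[0,0,0],1],[[0,0,-6],[0,0,0],1],[[0,0,-6],[0,0,0],1],[[0.5,2,-5],[0,0,0],1],[[0.5,5,0],[0,0,0],1],[[0.5,4.5,0],[0,0,0],1],[[0,0,0],[0,0,0],1],[[0,0,0],[0,0,0],1]])

```text
time: 7.92
position: [0.5555, -0.173, 0.2969]
tool_rot: [0.813, 3.034, -0.001]
ft_force: [0.2, -0.7, -1.0]
grip_width: 1.002
grip_force: 0.0
```

```bash
python3 - <<'E'
from h import *
s=ctrl.get_state();im=ctrl.get_image("wrist")[:,:,::-1].copy();cv2.imwrite("pics/w4.png",im)
print("cork",rim("wrist",im,(.510,-.278,.008),.104,s))
print("tin",rim("wrist",im,(.3926,-.2413,.072),.057,s))
print("tall",rim("wrist",im,(.511,-.278,.102),.063,s))
go([.3926,-.2413,.1],60,s)
E
```

```text
cork (array([ 0.5101, -0.2783]), 'd', np.float64(0.1016), 258, 'px', array([180.5, 196.6]))
tin (array([ 0.3923, -0.2417]), 'd', np.float64(0.056), 227, 'px', array([119.8,  83.8]))
tall (array([ 0.5098, -0.2762]), 'd', np.float64(0.0644), 209, 'px', array([153.9, 219.2]))
now [ 0.5555 -0.173   0.2969] yaw 59.99 turn [-0.05  0.03 -0.01] then shift cm [ 10.69 -14.06  19.69] t 7.92 grip 1.002 0.0 F [ 0.2 -0.7 -1. ]
```

View pics/w4.png

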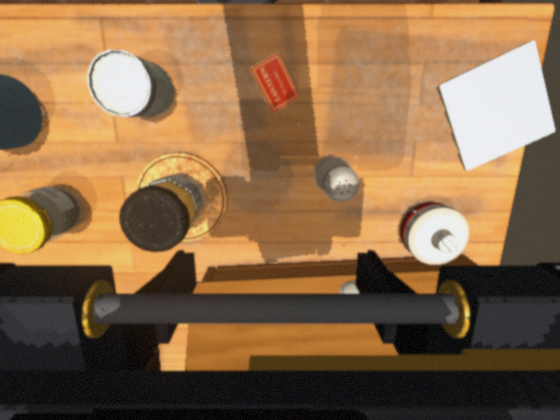

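drive_tool(motion=[[[2.5,-3.5,0],[0,0,0],1],[[3.2,-4.2,0],[0,0,0],1],[[3,-3.9,0],[0,0,0],1],[[2,-2.5,2],[0,0,0],1],[[0,0,5],[0,0,0],1],[[0,0,4],[0,0,0],1],[[0,0,0],[0,0,0],1],[[0,0,0],[0,0,0],1]])

```text
time: 8.98
position: [0.393, -0.242, 0.1879]
tool_rot: [0.815, 3.032, -0.001]
ft_force: [0.2, -0.4, 0.9]
grip_width: 1.004
grip_force: 0.0
```

```bash
python3 - <<'E'
from h import *
go([.3924,-.2416,.096],60)
E
```

```text
now [ 0.393  -0.242   0.1879] yaw 59.92 turn [ 0.01  0.1  -0.08] then shift cm [0.07 0.01 9.19] t 8.97 grip 1.004 0.0 F [ 0.2 -0.4  0.9]
```

Then descend, grip, and lift to z≈0.30.

drive_tool(motion=[[[0.05,0,4.6],[0,0,0],1],[[0,0,4.6],[0,0,0],1],[[0,0,0],[0,0,0],1],[[0,0,0],[0,0,0],0],[[0,0,0],[0,0,0],0],[[0,0,0],[0,0,0],0],[[0,0,0],[0,0,0],0]], force=25)

```text
time: 9.85
position: [0.3928, -0.2407, 0.0954]
tool_rot: [0.812, 3.033, 0.001]
ft_force: [-2.0, 0.1, 6.1]
grip_width: 0.652
grip_force: 25.0
```

```bash
python3 - <<'E'
from h import *
go([.3924,-.2416,.096],60)
E
```

```text
now [ 0.3928 -0.2407  0.0954] yaw 60.03 turn [0.06 0.09 0.03] then shift cm [-0.01 -0.1  -0.06] t 9.85 grip 0.652 25.0 F [-2.   0.1  6.1]
```

drive_tool(motion=[[[0,0,-2],[0,0,0],0],[[0,0,-5],[0,0,0],0],[[0,0,-5],[0,0,0],0],[[-1.5,0.3,-2.5],[0,0,0],0],[[-3.5,0.8,0],[0,0,0],0],[[-3.5,0.8,0],[0,0,0],0],[[-2.5,0.6,0],[0,0,0],0],[[-1,0.2,0],[0,0,0],0],[[0,0,1.5],[0,0,0],0],[[0,0,1],[0,0,0],0],[[0,0,0],[0,0,0],0],[[0,0,0],[0,0,0],0]])

```text
time: 11.35
position: [0.5093, -0.2771, 0.2148]
tool_rot: [0.813, 3.034, 0.001]
ft_force: [0.7, 0.0, -0.7]
grip_width: 0.652
grip_force: 25.0
```

```bash
python3 - <<'E'
from h import *
go([.51,-.2775,.198],60)
E
```

```text
now [ 0.5093 -0.2771  0.2148] yaw 60.01 turn [0.04 0.01 0.01] then shift cm [-0.08 -0.    1.68] t 11.35 grip 0.652 25.0 F [ 0.7  0.  -0.7]
```

drive_tool(motion=[[[-0.05,0,0.7],[0,0,0],0],[[0,0,0.5],[0,0,0],0],[[0,0,0.2],[0,0,0],0],[[0,0,0.1],[0,0,0],0],[[0,0,0.1],[0,0,0],0],[[0,0,0.1],[0,0,0],0],[[0,0,0],[0,0,0],0]])

```text
time: 12.22
position: [0.5101, -0.2774, 0.1975]
tool_rot: [0.813, 3.035, 0.0]
ft_force: [0.4, 0.3, -0.5]
grip_width: 0.654
grip_force: 25.0
```

```bash
python3 - <<'E'
from h import *
go([.51,-.2775,.1974],60)
E
```

```text
now [ 0.5101 -0.2774  0.1975] yaw 60.02 turn [0.01 0.01 0.02] then shift cm [ 0.01 -0.02  0.01] t 12.22 grip 0.654 25.0 F [ 0.4  0.3 -0.5]
```

drive_tool(motion=[[[0,0,0.1],[0,0,0],0],[[0,0,0],[0,0,0],0],[[0,0,0.05],[0,0,0],0],[[0,0,0],[0,0,0],0]])

```text
time: 12.72
position: [0.5103, -0.2776, 0.1974]
tool_rot: [0.812, 3.034, 0.001]
ft_force: [-2.9, 1.8, 8.1]
grip_width: 0.655
grip_force: 25.0
```

drive_tool(motion=[[[0,0,0],[0,0,0],0.7],[[0,0,0],[0,0,0],1],[[0,0,-1],[0,0,0],1],[[0,0,-5],[0,0,0],1],[[0,0,-4.5],[0,0,0],1],[[1.3,3.8,0],[0,0,0],1],[[1.3,3.8,0],[0,0,0],1],[[1.3,3.8,0],[0,0,0],1],[[1.4,3.8,0],[0,0,-9],1],[[0,0,0],[0,0,-9],1],[[0,0,0],[0,0,-9],1],[[0,0,0],[0,0,0],1]])

```text
time: 14.22
position: [0.5402, -0.1194, 0.3015]
tool_rot: [0.085, 3.14, 0.0]
ft_force: [0.1, -0.3, -0.4]
grip_width: 0.998
grip_force: 0.0
```

```bash
python3 - <<'E'
from h import *
s=ctrl.get_state();im=ctrl.get_image("wrist")[:,:,::-1].copy();cv2.imwrite("pics/w5.png",im)
print("tin",rim("wrist",im,(.51,-.2775,.174),.057,s))
g=cv2.cvtColor(cv2.GaussianBlur(im,(3,3),0),cv2.COLOR_BGR2HSV)
m=cv2.morphologyEx(((g[:,:,1]>150)&((g[:,:,0]<9)|(g[:,:,0]>172))&(g[:,:,2]>110)).astype(np.uint8),cv2.MORPH_CLOSE,np.ones((5,5)))
u=proj("wrist",(.4585,-.1178,.014),s);c=blob(m,(float(u[0]),float(u[1])));print("mat",u,disc("wrist",c,.014,s),cv2.boundingRect(c))
go([.4585,-.1178,.1],87,s)
E
```

```text
tin (array([ 0.5097, -0.2768]), 'd', np.float64(0.0556), 286, 'px', array([ 47. , 201.8]))
mat [272.92634525 113.53185394] (array([ 0.4573, -0.1167,  0.048 ]), array([ 4.56900e-01, -1.15900e-01,  2.78000e-02,  4.35000e-02,
        8.62702e+01])) (262, 91, 26, 42)
now [ 0.5402 -0.1194  0.3015] yaw 86.92 turn [ 0.01  0.04 -0.08] then shift cm [ 8.17 -0.27 20.15] t 14.22 grip 0.998 0.0 F [ 0.1 -0.3 -0.4]
```

View pics/w5.png

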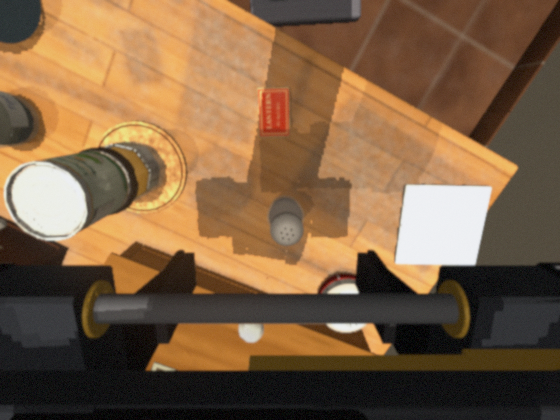

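drive_tool(motion=[[[2.5,0,2],[0,0,0],0.6],[[4,-0.1,4],[0,0,0],0.4],[[1.8,0,5],[0,0,0],0.4],[[0,0,5],[0,0,0],0.4],[[0,0,4],[0,0,0],0.4],[[0,0,1.5],[0,0,0],0.4],[[0,0,0],[0,0,0],0.4],[[0,0,0],[0,0,0],0.4]], force=10)

```text
time: 15.28
position: [0.4585, -0.1162, 0.0875]
tool_rot: [0.083, 3.138, 0.0]
ft_force: [-0.4, -0.4, -0.2]
grip_width: 0.7
grip_force: 0.0
```

```bash
python3 - <<'E'
from h import *
go([.457,-.1163,.072],87)
E
```

```text
now [ 0.4585 -0.1162  0.0875] yaw 86.98 turn [ 0.01  0.16 -0.02] then shift cm [ 0.15 -0.02  1.55] t 15.28 grip 0.7 0.0 F [-0.4 -0.4 -0.2]
```

drive_tool(motion=[[[0.15,0,1],[0,0,0],0.4],[[0,0,0.5],[0,0,0],0.4],[[0,0,0],[0,0,0],0.4],[[0,0,0],[0,0,0],-0.4],[[0,0,0],[0,0,0],-0.4],[[0,0,0],[0,0,0],-0.4],[[0,0,0],[0,0,0],-0.4],[[0,0,0],[0,0,0],-0.4]])

```text
time: 16.27
position: [0.4558, -0.1158, 0.0711]
tool_rot: [0.082, 3.14, 0.0]
ft_force: [-0.7, -0.2, 1.6]
grip_width: 0.399
grip_force: 10.0
```

```bash
python3 - <<'E'
from h import *
go([.457,-.1163,.072],87)
E
```

```text
now [ 0.4558 -0.1158  0.0711] yaw 87.02 turn [0.01 0.01 0.02] then shift cm [-0.12 -0.04 -0.09] t 16.27 grip 0.399 10.0 F [-0.7 -0.2  1.6]
```

drive_tool(motion=[[[0,0,-4],[0,0,0],-0.4],[[0,0,-6],[0,0,0],-0.4],[[0,0,-6],[0,0,0],-0.4],[[0,0,-5],[0,0,0],-0.4],[[-1.5,-3.9,-2],[0,0,0],-0.4],[[-1.5,-3.9,0],[0,0,0],-0.4],[[-1.5,-3.9,0],[0,0,0],-0.4],[[-1.6,-4.0,0],[0,0,0],-0.4],[[0,0,0],[0,0,9],-0.4],[[0,0,0],[0,0,9],-0.4],[[0,0,0],[0,0,9],-0.4],[[0,0,0],[0,0,0],-0.4]])

```text
time: 17.77
position: [0.5084, -0.2757, 0.3007]
tool_rot: [-0.81, -3.035, 0.001]
ft_force: [-0.3, -0.9, -0.1]
grip_width: 0.398
grip_force: 10.0
```

```bash
python3 - <<'E'
from h import *
go([.5087,-.2764,.2455],60)
E
```

```text
now [ 0.5084 -0.2757  0.3007] yaw 60.12 turn [-0.03 -0.03  0.12] then shift cm [-0.06 -0.05  5.52] t 17.77 grip 0.398 10.0 F [-0.3 -0.9 -0.1]
```

drive_tool(motion=[[[-0.05,0,2.5],[0,0,0],-0.4],[[0,0,2],[0,0,0],-0.4],[[0,0,0.5],[0,0,0],-0.4],[[0,0,0.2],[0,0,0],-0.4],[[0,0,0.1],[0,0,0],-0.4],[[0,0,0.1],[0,0,0],-0.4],[[0,0,0],[0,0,0],-0.4],[[0,0,0],[0,0,0],-0.4]])

```text
time: 18.77
position: [0.509, -0.2761, 0.2472]
tool_rot: [0.812, 3.034, 0.0]
ft_force: [0.3, 0.4, -1.0]
grip_width: 0.407
grip_force: 10.0
```

```bash
python3 - <<'E'
from h import *
go([.5087,-.2764,.2451],60)
E
```

```text
now [ 0.509  -0.2761  0.2472] yaw 60.03 turn [0.01 0.02 0.03] then shift cm [ 0.01 -0.04  0.21] t 18.77 grip 0.407 10.0 F [ 0.3  0.4 -1. ]
```

drive_tool(motion=[[[0,0,0.1],[0,0,0],-0.4],[[0,0,0.1],[0,0,0],-0.4],[[0,0,0],[0,0,0],-0.4],[[0,0,0],[0,0,0],-0.4]])

```text
time: 19.27
position: [0.509, -0.2761, 0.2451]
tool_rot: [0.812, 3.034, 0.0]
ft_force: [0.7, -0.3, 1.8]
grip_width: 0.403
grip_force: 10.0
```

drive_tool(motion=[[[0,0,0],[0,0,0],0.1],[[0,0,0],[0,0,0],0.1],[[0,0,-1],[0,0,0],0.1],[[0,0,-5.5],[0,0,0],0.3],[[-1.4,-3.7,0],[0,0,0],1],[[-1.4,-3.7,0],[0,0,0],1],[[-1.4,-3.7,0],[0,0,0],1],[[-1.4,-3.7,2],[0,0,0],1],[[0,0,4],[0,0,0],1],[[0,0,0],[0,0,0],1],[[0,0,0],[0,0,0],1]])

```text
time: 20.65
position: [0.4843, -0.4321, 0.2515]
tool_rot: [0.81, 3.034, -0.001]
ft_force: [0.0, -0.7, 0.9]
grip_width: 1.0
grip_force: 0.0
```

```bash
python3 - <<'E'
from h import *
s=ctrl.get_state();im=ctrl.get_image("wrist")[:,:,::-1].copy();cv2.imwrite("pics/w6.png",im)
sd=ctrl.get_image("side")[:,:,::-1].copy();cv2.imwrite("pics/side1.png",sd)
print("sj",rim("wrist",im,(.449,-.412,.08),.059,s))
g=cv2.cvtColor(cv2.GaussianBlur(im,(3,3),0),cv2.COLOR_BGR2HSV);m=(g[:,:,0]>24)&(g[:,:,0]<36)&(g[:,:,1]>110)
u=proj("wrist",(.449,-.412,.08),s);print(u);print(disc("wrist",blob(m,(float(u[0]),float(u[1]))),.08,s))
go([.4492,-.412,.1],60,s)
a=cv2.resize(im,(400,300));b=cv2.resize(sd[120:330,180:460],(400,300));cv2.imwrite("pics/m6.png",np.hstack([a,b]))
E
```

```text
sj (array([ 0.4491, -0.411 ]), 'd', np.float64(0.0569), 219, 'px', array([276.4, 165.2]))
[275.23382757 165.65547672]
(array([ 0.4462, -0.4116,  0.0557]), array([ 0.4418, -0.4137,  0.0404,  0.0553, 24.1884]))
now [ 0.4843 -0.4321  0.2515] yaw 60.1 turn [-0.01  0.09  0.1 ] then shift cm [ 4.05 -0.02 15.15] t 20.65 grip 1.0 0.0 F [ 0.  -0.7  0.9]
```

View pics/m6.png

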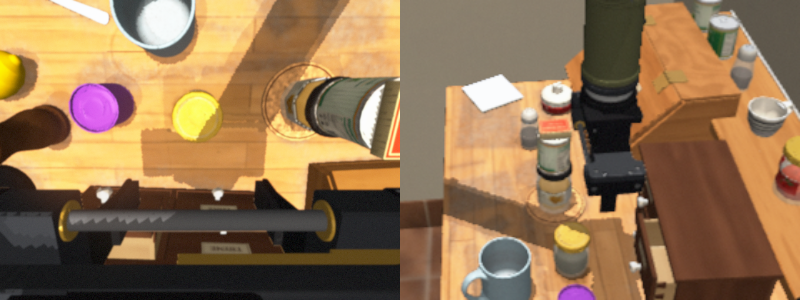

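The left half shows the yellow lid at about (197,117) and the purple can about 115 mm away. The right half shows the stack of jar, tin and matchbox standing straight on the cork.

drive_tool(motion=[[[2,0,2],[0,0,0],1],[[2,0,3],[0,0,0],1],[[0,0.05,2],[0,0,0],1],[[0,0,0],[0,0,0],1],[[0,0,4.5],[0,0,0],1],[[0,0,4],[0,0,0],1],[[0,0,0],[0,0,0],1],[[0,0,0],[0,0,0],0],[[0,0,0],[0,0,0],0],[[0,0,0],[0,0,0],0],[[0,0,0],[0,0,0],0]], force=25)

```text
time: 22.12
position: [0.4496, -0.412, 0.0959]
tool_rot: [0.812, 3.033, 0.0]
ft_force: [-0.7, 0.5, 3.7]
grip_width: 0.661
grip_force: 25.0
```

```bash
python3 - <<'E'
from h import *
go([.4491,-.4111,.096],60)
E
```

```text
now [ 0.4496 -0.412   0.0959] yaw 60.03 turn [0.02 0.08 0.03] then shift cm [ 0.08  0.05 -0.01] t 22.12 grip 0.661 25.0 F [-0.7  0.5  3.7]
```

drive_tool(motion=[[[0,0,-2],[0,0,0],0],[[0,0,-5.5],[0,0,0],0],[[0,0,-5.5],[0,0,0],0],[[0,0,-5.5],[0,0,0],0],[[0,0,-5],[0,0,0],0],[[0.5,2,-1],[0,0,0],0],[[1,5,0],[0,0,0],0],[[1.2,5.2,0],[0,0,0],0],[[1.2,5.2,0],[0,0,0],0],[[1.2,5.2,0],[0,0,0],0],[[1.2,5.2,0],[0,0,0],0],[[1.2,5.2,0],[0,0,0],0]])

```text
time: 23.62
position: [0.5488, -0.0875, 0.341]
tool_rot: [0.814, 3.034, 0.002]
ft_force: [0.3, -0.6, -1.3]
grip_width: 0.666
grip_force: 25.0
```

drive_tool(motion=[[[1.2,5.2,0],[0,0,0],0],[[1.2,5.2,0],[0,0,0],0],[[1,4.5,0],[0,0,0],0],[[0.5,2,0],[0,0,0],0],[[0,0,5],[0,0,0],0],[[0,0,6],[0,0,0],0],[[0,0,6],[0,0,0],0],[[0,0,3],[0,0,0],0],[[0,0,0],[0,0,0],0],[[0,0,0],[0,0,0],0]])

```text
time: 24.88
position: [0.6008, 0.0765, 0.1422]
tool_rot: [0.814, 3.032, 0.001]
ft_force: [0.6, 0.3, -2.0]
grip_width: 0.664
grip_force: 25.0
```

```bash
python3 - <<'E'
from h import *
go([.6038,.0854,.1039],60)
E
```

```text
now [0.6008 0.0765 0.1422] yaw 59.96 turn [ 0.09  0.14 -0.04] then shift cm [0.18 0.92 3.83] t 24.88 grip 0.664 25.0 F [ 0.6  0.3 -2. ]
```

drive_tool(motion=[[[0.2,0.9,1.5],[0,0,0],0],[[0,0,1.3],[0,0,0],0],[[0,0,0.5],[0,0,0],0],[[0,0,0.3],[0,0,0],0],[[0,0,0.1],[0,0,0],0],[[0,0,0.1],[0,0,0],0],[[0,0,0],[0,0,0],0],[[0,0,0],[0,0,0],0]])

```text
time: 25.88
position: [0.6024, 0.0858, 0.1039]
tool_rot: [-0.813, -3.034, -0.001]
ft_force: [-5.6, -0.9, 11.3]
grip_width: 0.664
grip_force: 25.0
```

```bash
python3 - <<'E'
from h import *
go([.6038,.0854,.1039],60)
E
```

```text
now [0.6024 0.0858 0.1039] yaw 60.0 turn [ 0.04 -0.07 -0.  ] then shift cm [-0.14  0.03 -0.  ] t 25.88 grip 0.664 25.0 F [-5.6 -0.9 11.3]
```

drive_tool(motion=[[[0,0,0],[0,0,0],0.7],[[0,0,0],[0,0,0],1],[[0,0,-1],[0,0,0],1],[[0,0,-6],[0,0,0],1],[[0,0,-6],[0,0,0],1],[[-1.5,-3,-5],[0,0,0],1],[[-2.5,-4.5,0],[0,0,0],1],[[-2.5,-4.5,0],[0,0,0],1],[[-2.3,-4.2,0],[0,0,0],1],[[-1.2,-2.2,0],[0,0,0],1],[[0,0,0],[0,0,0],1],[[0,0,0],[0,0,0],1]])

```text
time: 27.38
position: [0.5975, -0.1214, 0.2821]
tool_rot: [-0.81, -3.035, -0.002]
ft_force: [-0.3, 0.0, -0.7]
grip_width: 0.999
grip_force: 0.0
```

```bash
python3 - <<'E'
from h import *
s=ctrl.get_state();im=ctrl.get_image("wrist")[:,:,::-1].copy();cv2.imwrite("pics/w7.png",im)
print("sj",rim("wrist",im,(.602,.086,.088),.059,s))
print("shk",rim("wrist",im,(.571,-.108,.09),.03,s,.3),proj("wrist",(.571,-.108,.09),s),proj("wrist",(.571,-.108,0),s))
go([.571,-.108,.1],60,s)
E
```

```text
sj (array([0.6011, 0.0874]), 'd', np.float64(0.0572), 265, 'px', array([497.9,  88.8]))
shk (array([ 0.568 , -0.1077]), 'd', np.float64(0.0384), 141, 'px', array([272.1, 172.1])) [273.48674307 175.16099498] [273.83606958 161.54448235]
now [ 0.5975 -0.1214  0.2821] yaw 60.11 turn [ 0.07 -0.02  0.11] then shift cm [ 2.96 -0.16 18.21] t 27.38 grip 0.999 0.0 F [-0.3  0.  -0.7]
```

View pics/w7.png

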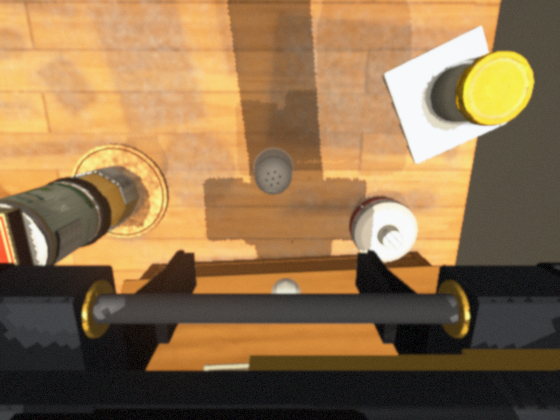

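The yellow lid is at (497,88), centred on the tile, and the shaker cap is at about (273,176).

drive_tool(motion=[[[1.5,-0.1,2],[0,0,0],1],[[1.45,0,4],[0,0,0],0.6],[[0,0,2.2],[0,0,0],0.6],[[0,0,0],[0,0,0],0.6],[[0,0,4],[0,0,0],0.6],[[0,0,3],[0,0,0],0.6],[[0,0,0],[0,0,0],0.6],[[0,0,0],[0,0,0],0.6]], force=15)

```text
time: 28.42
position: [0.5723, -0.1093, 0.1319]
tool_rot: [0.811, 3.032, 0.001]
ft_force: [0.2, 0.2, -0.5]
grip_width: 0.803
grip_force: 0.0
```

```bash
python3 - <<'E'
from h import *
go([.5713,-.108,.130],60)
E
```

```text
now [ 0.5723 -0.1093  0.1319] yaw 60.06 turn [0.06 0.14 0.06] then shift cm [0.15 0.06 0.19] t 28.43 grip 0.803 0.0 F [ 0.2  0.2 -0.5]
```

drive_tool(motion=[[[0.15,0.05,0.2],[0,0,0],0.6],[[0,0,0],[0,0,0],0],[[0,0,0],[0,0,0],-0.6],[[0,0,0],[0,0,0],-0.6],[[0,0,0],[0,0,0],-0.6],[[0,0,0],[0,0,0],-0.6],[[0,0,0],[0,0,0],-0.6]])

```text
time: 29.3
position: [0.57, -0.1081, 0.128]
tool_rot: [0.813, 3.035, -0.0]
ft_force: [-0.4, 0.4, 1.0]
grip_width: 0.376
grip_force: 14.8
```

```bash
python3 - <<'E'
from h import *
go([.5713,-.108,.130],60)
E
```

```text
now [ 0.57   -0.1081  0.128 ] yaw 60.02 turn [0.   0.   0.02] then shift cm [-0.11  0.08 -0.2 ] t 29.3 grip 0.376 14.8 F [-0.4  0.4  1. ]
```

drive_tool(motion=[[[0,0,-2],[0,0,0],-0.6],[[0,0,-5],[0,0,0],-0.6],[[0,0,-5],[0,0,0],-0.6],[[0.6,1.5,-2],[0,0,0],-0.6],[[1.6,4,0],[0,0,0],-0.6],[[1.7,4.5,0],[0,0,0],-0.6],[[1.6,4.2,0],[0,0,0],-0.6],[[1.1,3,0],[0,0,0],-0.6],[[0.5,1.25,0],[0,0,0],-0.6],[[0,0,2],[0,0,0],-0.6],[[0,0,1],[0,0,0],-0.6],[[0,0,0],[0,0,0],-0.6]])

```text
time: 30.8
position: [0.5997, 0.0852, 0.2367]
tool_rot: [-0.816, -3.031, 0.003]
ft_force: [0.5, -0.1, -1.1]
grip_width: 0.376
grip_force: 14.7
```

```bash
python3 - <<'E'
from h import *
go([.6007,.0872,.216],60)
s=ctrl.get_state();im=ctrl.get_image("wrist")[:,:,::-1].copy();sd=ctrl.get_image("side")[:,:,::-1].copy()
a=cv2.resize(im,(400,300));b=cv2.resize(sd[110:260,180:380],(400,300));cv2.imwrite("pics/m8.png",np.hstack([a,b]))
E
```

```text
now [0.5997 0.0852 0.2367] yaw 59.86 turn [-0.12 -0.09 -0.14] then shift cm [0.02 0.22 2.07] t 30.8 grip 0.376 14.7 F [ 0.5 -0.1 -1.1]
```

View pics/m8.png

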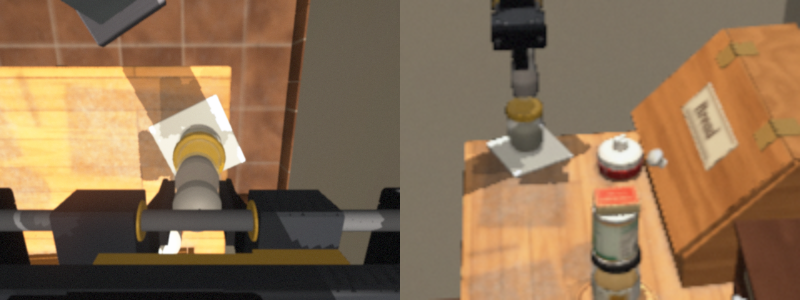

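The shaker hangs upright over the yellow lid (about (198,150) on the left), and the first stack is undisturbed. Lowering it now.

drive_tool(motion=[[[0,0.2,0.8],[0,0,0],-0.6],[[0,0,0.6],[0,0,0],-0.6],[[0,0,0.3],[0,0,0],-0.6],[[0,0,0.2],[0,0,0],-0.6],[[0,0,0.1],[0,0,0],-0.6],[[0,0,0.05],[0,0,0],-0.6],[[0,0,0],[0,0,0],-0.6],[[0,0,0],[0,0,0],-0.6]])

```text
time: 31.9
position: [0.6017, 0.089, 0.2177]
tool_rot: [0.812, 3.034, 0.0]
ft_force: [0.4, 0.0, -0.7]
grip_width: 0.38
grip_force: 14.7
```

```bash
python3 - <<'E'
from h import *
go([.6007,.0872,.216],60)
E
```

```text
now [0.6017 0.089  0.2177] yaw 60.02 turn [0.02 0.01 0.02] then shift cm [ 0.   -0.2   0.17] t 31.9 grip 0.38 14.7 F [ 0.4  0.  -0.7]
```

drive_tool(motion=[[[0,-0.2,0],[0,0,0],-0.6],[[0,0,0.1],[0,0,0],-0.6],[[0,0,0.1],[0,0,0],-0.6],[[0,0,0],[0,0,0],-0.6],[[0,0,0],[0,0,0],-0.6]])

```text
time: 32.52
position: [0.601, 0.0871, 0.2161]
tool_rot: [0.812, 3.034, 0.001]
ft_force: [-0.4, -0.1, 5.3]
grip_width: 0.377
grip_force: 15.0
```

drive_tool(motion=[[[0,0,0],[0,0,0],-0.1],[[0,0,0],[0,0,0],0.3],[[0,0,0],[0,0,0],0.3],[[0,0,-2],[0,0,0],0.3],[[0,0,-5],[0,0,0],0.3],[[0,0,-5],[0,0,0],0.3],[[-2,-3,0],[0,0,0],0.3],[[-2,-4,0],[0,0,0],0.3],[[-2,-4,0],[0,0,0],0.3],[[0,0,0],[0,0,0],0.3],[[0,0,0],[0,0,0],0.3]])

```text
time: 33.9
position: [0.5979, -0.0376, 0.3365]
tool_rot: [0.812, 3.034, 0.002]
ft_force: [0.7, 0.0, -0.2]
grip_width: 0.648
grip_force: 0.0
```

```bash
python3 - <<'E'
from h import *
go([.6007,.0872,.216],60)
s=ctrl.get_state();im=ctrl.get_image("wrist")[:,:,::-1].copy();tp=ctrl.get_image("top")[:,:,::-1].copy();sd=ctrl.get_image("side")[:,:,::-1].copy()
cv2.imwrite("pics/w9.png",im);cv2.imwrite("pics/t9.png",tp)
b=lambda a,y,x:cv2.resize(a[y:y+150,x:x+200],(400,300))
cv2.imwrite("pics/m9.png",np.vstack([np.hstack([cv2.resize(im,(400,300)),b(tp,90,120)]),np.hstack([b(sd,110,180),b(tp,150,220)])]))
print("shk",proj("wrist",(.6014,.0868,.178),s),"lid",proj("wrist",(.6014,.0868,.088),s),"top",proj("top",(.6014,.0868,.178)))
E
```

```text
now [ 0.5979 -0.0376  0.3365] yaw 60.03 turn [0.09 0.03 0.03] then shift cm [ 6.   10.94 12.05] t 33.9 grip 0.648 0.0 F [ 0.7  0.  -0.2]
shk [420.46162247 143.8943956 ] lid [382.84851175 136.61660442] top [148.11469447 141.21886166]
```

View pics/m9.png

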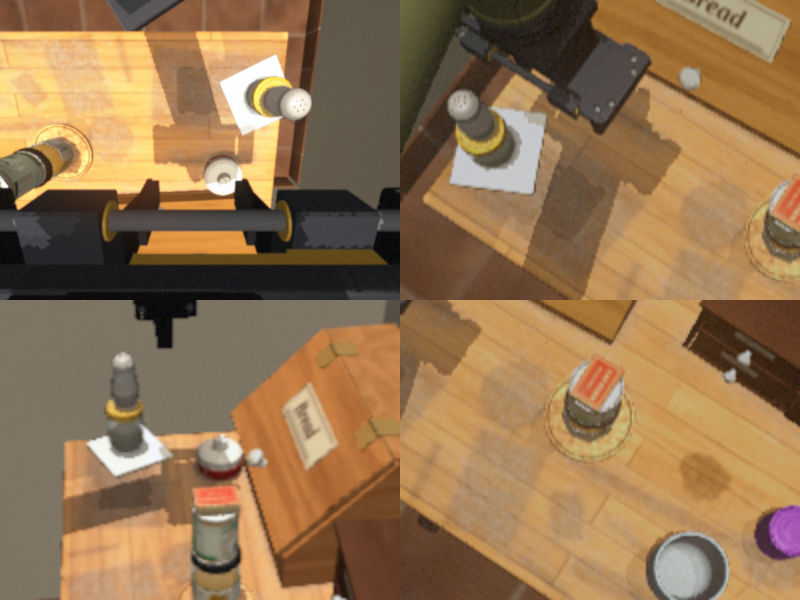

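The shaker stands upright on the yellow lid and on the tile, and the first stack is upright. I'll do one numeric check of the matchbox centring before handing in.

```bash
python3 - <<'E'
from h import *
im=cv2.imread("pics/t9.png");g=cv2.cvtColor(cv2.GaussianBlur(im,(3,3),0),cv2.COLOR_BGR2HSV)
m=cv2.morphologyEx(((g[:,:,1]>140)&((g[:,:,0]<10)|(g[:,:,0]>172))&(g[:,:,2]>110)).astype(np.uint8),cv2.MORPH_CLOSE,np.ones((5,5)))
c=blob(m,(319,191));print("mat",disc("top",c,.188))
m=(g[:,:,1]<40)&(g[:,:,2]>140);m=m.astype(np.uint8);m[:170]=0;m[215:]=0;m[:,:295]=0;m[:,345:]=0
P=np.array([ray("top",q,.174)[:2] for q in zip(*np.nonzero(m)[::-1])]);print("tin white pts",P.min(0),P.max(0))
print("tin",rim("top",im,(.512,-.279,.174),.057)); print("shk cap",proj("top",(.6005,.084,.172)))
E
```

```text
mat (array([ 0.5121, -0.2788,  0.0426]), array([ 5.12000e-01, -2.78200e-01,  2.29000e-02,  3.88000e-02,
        6.12031e+01]))
tin white pts [ 0.48384543 -0.30398753] [ 0.53202091 -0.25171776]
tin (array([ 0.5098, -0.2778]), 'd', np.float64(0.0558), 57, 'px', array([317.5, 192.6]))
shk cap [150.14069178 142.64181202]
```

The matchbox centre is within about 2 mm of the tin centre, so I'm handing the job in.

```bash
python3 - <<'E'
from bench import ctrl
print(ctrl.close_job())
E
```

```text
the job is handed in; nothing more can be done
None
```

Both stacks are built, upright and centred to within about 2–3 mm by camera, and the job is handed in at about 34 s with the mug and timer left alone; the hand-in gave no verdict.

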